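# Put the three swapped vessels back on their own instruments

## Task

The three vessels have been stood on one another's instruments. Put each back on its own, upright and in the middle of the plate: the blue-capped bottle on the balance, the beaker on the magnetic stirrer, the settling cup on the warming plate. Never stand two vessels on one instrument (the empty round cork mat is free for parking one on the way), tip nothing over and leave the petri dish where it is.

Things in the scene. Friction and masses are not known exactly. Their poses are not given: they have to be found in the camera images.
- bottle: Lab bottle with a blue screw cap (fixed on it), standing; 0.4 kg, 141 mm tall. Body 70 mm in diameter up to 89 mm, neck 38 mm, cap 50 mm in diameter from 115 to 141 mm: grasp it by the cap. Origin: centre of its underside, z up. It starts upright on the magnetic stirrer. (Similar bottles at the back of the bench are not part of the job.)
- beaker: Small clear glass beaker with a pouring lip, standing; 0.09 kg, 71 mm tall. Straight wall about 48 mm in diameter up to 64 mm, rim 52 mm (57 mm across the lip, along its own y). Origin: on its axis at the underside, z up. It starts upright on the warming plate.
- cup: Settling cup: a clear glass tube 30 mm in diameter on a flat ring foot 43 mm in diameter and 6 mm high; 0.06 kg, 47 mm tall. Grasp it round the tube above the foot. Origin: centre of its underside, z up. It starts upright on the balance.
- balance: Balance, fixed to the bench: flat white housing 125 x 104 mm with a round steel pan 96 mm in diameter and, on the front deck, a dark display and two keys. Origin: at bench level under the centre of the pan, whose flat top is 32 mm above the origin; z up, x points away from the display (the housing runs from x = -75 to +50 mm, y = -52 to +52 mm).
- stirrer: Magnetic stirrer, fixed to the bench: grey housing 125 x 104 mm with a square white ceramic plate 92 x 92 mm and, on the front deck, a black knob whose top is 37 mm up. Origin: at bench level under the centre of the plate, whose flat top is 36 mm above the origin; z up, x points away from the knob (the housing runs from x = -75 to +50 mm, y = -52 to +52 mm).
- warmer: Warming plate, fixed to the bench: a bare square aluminium slab 104 x 104 mm with a small screw in each corner and no control deck. Origin: at bench level under its centre, flat top 24 mm above the origin; z up.
- cork_mat: Round cork mat, fixed to the bench, 100 mm in diameter, 5 mm thick: the empty spot for parking a vessel. Origin: centre of its underside, z up. (Mat and instruments lie between two fixed microscopes, which reach 0.36 m above the bench at x below 0.45 m and 0.50 m farther back: cross the right-hand one near its front, fingertips 0.45 m up.)
- petri: Closed glass petri dish, 94 mm in diameter, 18 mm high, lying loose on the bench behind the instruments; to be left alone. Origin: centre of its underside.
Not all that is in view belongs to the job. Leave any orange look-alike of the beaker alone. What is shaped like the cup but pink is not meant.

How it is judged:
At the end, for the whole second after the job is handed in: Bottle on the balance pan, beaker on the stirrer plate, cup on the warming plate: each upright (within 0.1 rad), within 15 mm of the middle of the plate, its foot on it (within 4 mm), released and at rest; the petri dish within 20 mm of where it was (horizontal distance between bottle and balance below 0.015 m and z of bottle in the frame of balance between 0.028 and 0.037 m and angle between each of bottle, beaker, cup's own z axis and vertical below 0.1 rad and linear speed of each of bottle, beaker, cup below 0.02 m/s and contact force between each of bottle, beaker, cup and the fingers below 0.1 N and horizontal distance between beaker and stirrer below 0.015 m and z of beaker in the frame of stirrer between 0.032 and 0.041 m and horizontal distance between cup and warmer below 0.015 m and z of cup in the frame of warmer between 0.02 and 0.029 m and distance of petri from where it was at the start of the episode below 0.02 m); the robot touches nothing.
It fails at once if a vessel is tipped over (leans more than 0.6 rad) (angle between any of bottle, beaker, cup's own z axis and vertical above 0.6 rad).
It fails at once if the petri dish is pushed more than 20 mm (distance of petri from where it was at the start of the episode above 0.02 m).
It fails at once if two vessels stand on one instrument together (contact force between each of bottle, beaker and balance above 0.05 N or contact force between each of beaker, cup and balance above 0.05 N or contact force between each of bottle, cup and balance above 0.05 N or contact force between each of bottle, beaker and stirrer above 0.05 N or contact force between each of beaker, cup and stirrer above 0.05 N or contact force between each of bottle, cup and stirrer above 0.05 N or contact force between each of bottle, beaker and warmer above 0.05 N or contact force between each of beaker, cup and warmer above 0.05 N or contact force between each of bottle, cup and warmer above 0.05 N).
It also fails if it takes over 120 s, if anything falls off the work surface, if the arm or the gripper's body presses on something with over 40 N, if the wrist force passes 120 N, or if a joint passes its speed limit or range.

## Robot

A 6-joint arm with a two-finger parallel gripper is mounted at the origin on a cart in front of the work surface, level with it; the furniture and walls round the work are solid. World frame = base frame: x ahead of the robot, y to its left, z up, the work surface at z = 0. Lengths are in m, angles in rad, forces in N, time in s.
With the tool pointing down it reaches from about 0.375 to 0.9 m from the base axis. Payload 3.1 kg.
Tool frame: the origin (TCP) lies on the centre line of the jaws, within the pads' length; the fingertips stand 25 mm ahead of it and the grasp point (between the pads) lies 6 mm ahead of it (manip.tip_extent is the distance from the TCP to the fingertips, in m); z points along the fingers, y is the line along which they close (so a half turn about z gives the same grasp; the last joint's range is limited). The gripper opens to 85 mm and grips with 20 to 120 N. Pads are 22 mm wide; open, the fingers measure 114 mm over their backs; the gripper's body (76 mm by 85 mm) begins 54 mm behind the grasp point. The pads swing forward as they close: fully open they stand 13 mm farther back than shut.
Start: joints at [1.169, 0.527, 1.433, -0, 1.181, -0.178], TCP at [0.138, 0.61, 0.256] pointing down, gripper open.
Joint ranges: [-3.08, 3.08], [-0.75, 2.2], [0.22, 2.44], [-1.43, 4.57], [0, 2.65], [-2.85, 2.85]. Speed limits (rad/s): [2.79, 2.79, 3.14, 3.14, 3.14, 3.14].

## Interface

Orientations are given as a unit quaternion [x, y, z, w].
In Python, from station import readout, imaging, order, manip gives the robot as it stands.
- The arm moves only by the tool move_arm, never from a script. Its argument "rows" is a list of rows, each a list of 7 numbers: the turn, a rotation vector about the tool's x, y, z in degrees, then the shift along the tool's x, y, z in mm, then the closure, from 0 (fully open) to 1 (shut). A call has 1 to 12 rows; each row is the pose to reach, as a shift and turn from the pose commanded when the call began, along the tool's axes at that moment; what a row does not reach only later rows make up. A row lasts 1/12 s, in which the tool goes at most 41.7 mm and 7.16 degrees, less where a joint would pass 70% of its speed; a pose out of reach is approached as far as the arm can. A call with a gripper value outside its range is refused whole. The fingers move at their own pace and stop on an object; "squeeze" is the grip in N (left out, the last holds). Time passes only in rows, so rows that repeat a pose let the fingers close. It gives the time, the measured TCP pose, the force, the opening and the grip force at its end, in the units of the state.
- readout.sense(): the state, without advancing time (a new reading comes with each control period).
- imaging.snapshot(name): name is "side" or "top"; returns a dict with "img" (384x512x3 uint8, red, green, blue), "z_map" (384x512 float32, m along the optical axis (not along the pixel's ray), 0 where there is no reading), "fovy" (degrees; the focal length in pixels is half the picture's height over the tangent of half this angle, whatever the lens; pixels are square), "cx", "cy" (the principal point, pixels), "rvec" (rotation vector, rad) and "tvec" (3), from world to camera coordinates, as OpenCV has them. Camera axes: x right, y down, z forward; pixel columns grow to the right and rows downward; lengths in m; the calibration is good to about 2 mm. A picture is of the moment at which its call begins.
- order.sign_off(): hands the job in; it is judged then, once.
The state is a dict: "t": time; "q": joint angles; "qd": joint speeds; "tau": joint torques, N m; "tcp_pos": TCP position; "tool_rot": TCP orientation; "force": force on the tool from outside, world axes, zero at the start; "ft_torque": the same for the moment, N m; "finger_gap": opening from 0.0 (shut) to 1.0 (fully open); "gripper_force": force on a finger pad.
Only numpy, scipy, OpenCV 4.12 (cv2) and the standard library are available. Lean on these libraries where they do the work, as an engineer would, in place of code of your own. Each camera call takes 0.05 s, during which the arm holds its last target. There are 200 camera calls.

## Working session

There is one attempt and no reset: what is moved stays moved. The work goes in short steps, Python scripts to look and compute and a tool call to move; the robot and the scene stay as the last step left them, time stands still between calls to the robot, and variables do not carry over. Pictures are saved under pics/ and viewed, at most 14 in all, crops included, and the job is handed in when it is done.

Besides the shell and the picture viewer there is one more tool, called after "Request:" by a JSON object that holds its "op" and its "data". move_arm: Moves the arm, as the interface text tells. Its arguments: {"type":"object","properties":{"rows":{"type":"array"},"squeeze":{"type":"number"}},"required":["rows"]}

```bash
ls; mkdir -p pics; cat > h.py <<'E'
import numpy as np,cv2
from station import readout,imaging,order,manip
def snap(n,save=None):
    s=imaging.snapshot(n)
    if save: cv2.imwrite('pics/'+save,s['img'][:,:,::-1])
    R=cv2.Rodrigues(np.array(s['rvec'],float))[0]; t=np.array(s['tvec'],float).ravel()
    s['R'],s['t']=R,t; s['f']=192/np.tan(np.radians(s['fovy'])/2); s['C']=-R.T@t
    return s
def ray(s,u,v,z):
    d=s['R'].T@np.array([(u-s['cx'])/s['f'],(v-s['cy'])/s['f'],1]); return s['C']+d*(z-s['C'][2])/d[2]
def pt(s,u,v):
    Z=s['z_map'][int(v),int(u)]; return s['R'].T@(np.array([(u-s['cx'])/s['f']*Z,(v-s['cy'])/s['f']*Z,Z])-s['t'])
def cloud(s):
    v,u=np.mgrid[0:384,0:512]; Z=s['z_map']; P=np.stack([(u-s['cx'])/s['f']*Z,(v-s['cy'])/s['f']*Z,Z],-1)-s['t']
    P=P@s['R']; P[Z<=0]=np.nan; return P
def proj(s,p):
    c=s['R']@np.array(p)+s['t']; return c[:2]/c[2]*s['f']+[s['cx'],s['cy']]
E
python3 - <<'E'
from h import *
for n in('top','side'):
    s=snap(n,n+'0.png'); print(n,s['fovy'],s['cx'],s['cy'],s['C'],s['R'].round(3).tolist())
print(readout.sense(),manip.tip_extent)
a=cv2.imread('pics/top0.png');b=cv2.imread('pics/side0.png')
cv2.imwrite('pics/top0b.png',cv2.resize(a,(800,600),interpolation=2));cv2.imwrite('pics/side0b.png',cv2.resize(b,(800,600),interpolation=2))
E
```

```text
pics
top 42.86962885886044 250.6280665802039 198.30278278619213 [0.41010496 0.27962959 1.26259379] [[-0.022, -1.0, 0.018], [-0.989, 0.019, -0.149], [0.149, -0.021, -0.989]]
side 47.75443267908821 256.59329843271695 193.48820405431104 [-0.09446292  0.10981039  0.92478769] [[0.223, -0.975, 0.004], [-0.757, -0.175, -0.63], [0.614, 0.137, -0.777]]
{'t': 0.1, 'q': array([ 1.16948291e+00,  5.28367283e-01,  1.43379122e+00, -3.95895968e-07,
        1.18140736e+00, -1.78492201e-01]), 'qd': array([ 0.00015725, -0.00266917, -0.00319309,  0.0004529 ,  0.00138796,
        0.0010261 ]), 'tau': array([ 2.03659811e-04, -4.43306172e+01, -1.78586161e+01, -2.28893350e-04,
        3.90535570e-03, -7.15609502e-06]), 'tcp_pos': array([0.1378401 , 0.6089901 , 0.25542964]), 'tool_rot': array([ 1.11180143e-01,  9.93799780e-01, -9.45490156e-04, -2.81855251e-04]), 'force': array([ 0.16638588,  0.56387854, -0.45422456]), 'ft_torque': array([-0.0555899 ,  0.02415075, -0.01322768]), 'gripper_force': 0.0, 'finger_gap': 0.997402774417408} 0.025
```

View pics/top0b.png

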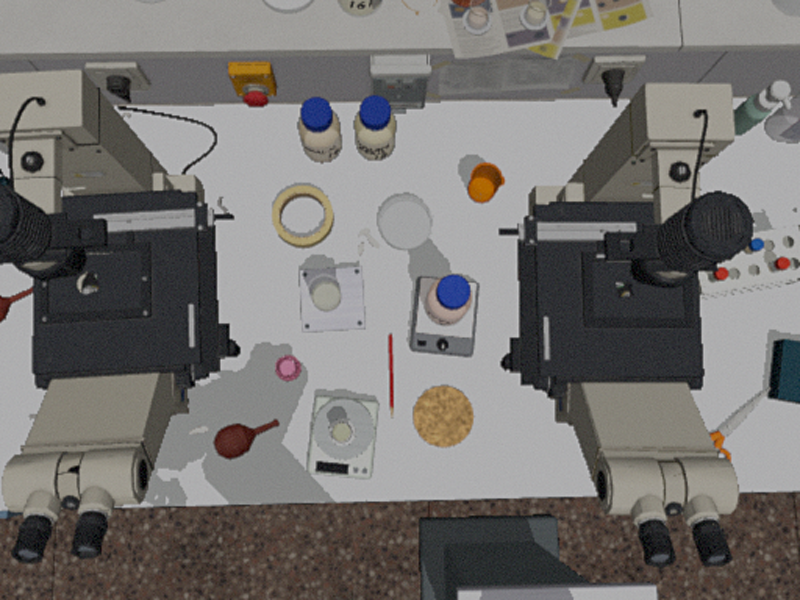

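View pics/side0b.png

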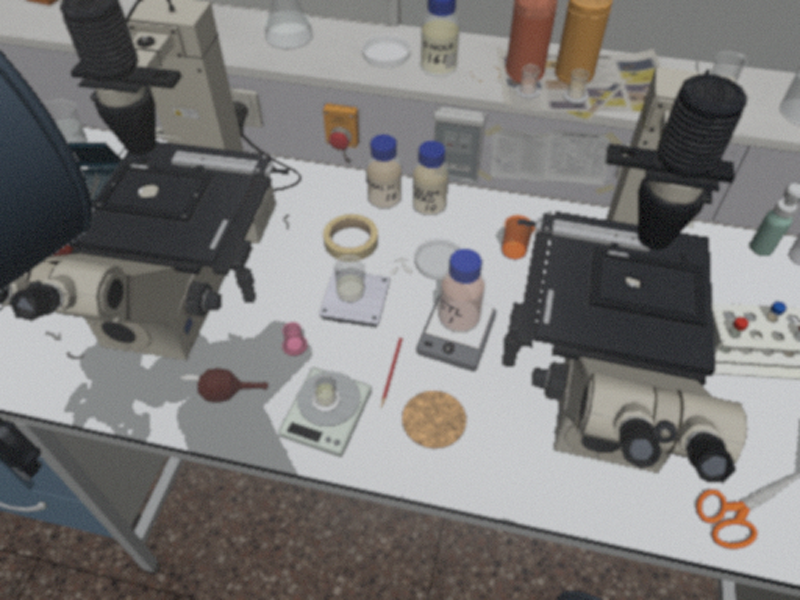

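The top view (in 800x600 pixels) shows:
- Bottle on the stirrer at (450,297), beaker on the warmer at (325,293), cup on the balance at (341,428), and the cork mat at (443,416).
- Petri dish at (404,221).
- Look-alikes to ignore: orange beaker (485,182), pink cup (288,367), and two blue-capped bottles at the back (318,125) and (375,125).

By the description I choose the bottle on the stirrer, the clear beaker on the warmer and the clear cup on the balance. Next I check them in one close crop and measure.

```bash
python3 - <<'E'
from h import *
s=snap('top'); P=cloud(s)
im=s['img'][160:320,170:330,::-1]; cv2.imwrite('pics/crop1.png',cv2.resize(im,(600,600),interpolation=cv2.INTER_CUBIC))
np.savez('top0.npz',P=P,img=s['img'])
k=1.5625
for n,u,v in [('mat',443,416),('bal',375,430),('balpan',330,450),('cup',341,428),('warm',310,320),('beak',325,293),('cap',453,290),('stir',460,345),('petri',404,221),('knob',442,344),('pink',288,367),('LscopeR',228,347),('RscopeL',508,360),('Lfront',85,470),('Rfront',660,470),('Rstage',600,300),('Lstage',120,300),('cart',490,560),('Rtop',715,220)]:
    print(n,pt(s,u/k,v/k).round(4))
for z0,z1 in[(.2,.3),(.3,.4),(.4,.6)]:
    m=(P[...,2]>z0)&(P[...,2]<z1); q=P[m]
    for sd in (q[q[:,1]>.28],q[q[:,1]<.28]):
        if len(sd): print(z0,len(sd),np.percentile(sd,[0,2,98,100],axis=0).round(2).tolist())
E
```

```text
mat [0.4225 0.1737 0.0087]
bal [0.4025 0.2847 0.021 ]
balpan [0.3728 0.3566 0.0294]
cup [0.407  0.3376 0.0541]
warm [0.5828 0.3877 0.0206]
beak [0.623  0.3612 0.0449]
cap [0.6004 0.1678 0.1789]
stir [0.5362 0.1437 0.0257]
petri [0.7489 0.2294 0.0136]
knob [0.5373 0.1739 0.0363]
pink [0.5063 0.4234 0.024 ]
LscopeR [0.524  0.4896 0.1826]
RscopeL [0.5011 0.0857 0.1374]
Lfront [0.364  0.6374 0.3071]
Rfront [ 0.3474 -0.0689  0.3015]
Rstage [ 0.5791 -0.0394  0.1951]
Lstage [0.5922 0.6391 0.1953]
cart [ 0.1077  0.0363 -0.4989]
Rtop [ 0.6136 -0.0753  0.4955]
0.2 14091 [[0.3, 0.28, 0.2], [0.33, 0.3, 0.2], [1.03, 0.8, 0.3], [1.04, 0.82, 0.3]]
0.2 14381 [[0.28, -0.36, 0.2], [0.31, -0.33, 0.2], [1.02, 0.26, 0.3], [1.03, 0.28, 0.3]]
0.3 6990 [[0.26, 0.58, 0.3], [0.27, 0.59, 0.3], [0.82, 0.73, 0.4], [0.84, 0.74, 0.4]]
0.3 6434 [[0.24, -0.16, 0.3], [0.24, -0.15, 0.3], [0.79, -0.01, 0.4], [0.81, 0.01, 0.4]]
0.4 3787 [[0.6, 0.59, 0.4], [0.6, 0.6, 0.4], [0.83, 0.71, 0.5], [0.84, 0.72, 0.5]]
0.4 4921 [[0.57, -0.15, 0.4], [0.57, -0.14, 0.4], [0.8, -0.01, 0.5], [0.81, 0.01, 0.5]]
```

View pics/crop1.png

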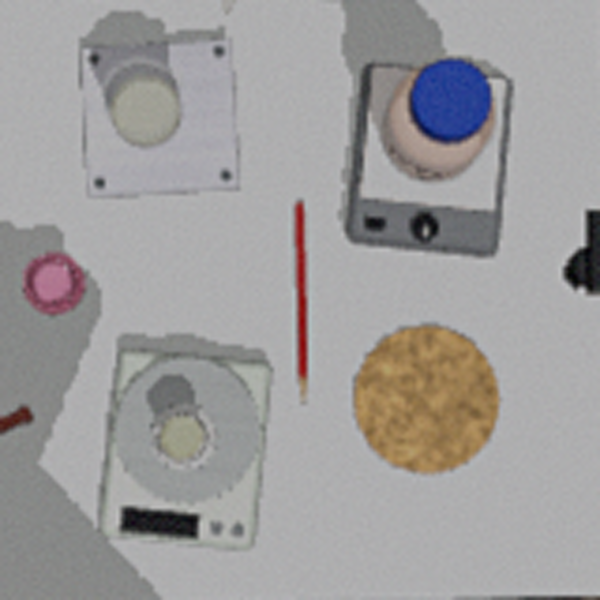

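The crop confirms the choice: clear beaker with cream liquid at (146,110), clear cup with a ring foot at (183,435), and the blue-capped bottle at (450,100). The pink cup at (55,283) stays untouched. Next I measure the centres and check them against both views.

```bash
cat > meas.py <<'E'
from h import *
def disc(s,P,box,cond):
    x0,y0,x1,y1=box; m=np.zeros((384,512),np.uint8); m[y0:y1,x0:x1]=cond(s['img'].astype(int))[y0:y1,x0:x1]
    n,l,st,c=cv2.connectedComponentsWithStats(m); i=1+np.argmax(st[1:,4]); mm=l==i
    return c[i],st[i,2:5],np.nanmedian(P[mm][:,2])
E
python3 - <<'E'
from meas import *
s=snap('top');P=cloud(s);t=snap('side');Q=cloud(t)
cream=lambda i:(i[...,0]-i[...,2]>15)
blue=lambda i:(i[...,2]-i[...,0]>60)
cork=lambda i:(i[...,0]-i[...,2]>50)
for nm,b,f,z in[('cup',(205,262,232,290),cream,None),('beaker',(195,175,222,202),cream,None),('cap',(275,172,306,202),blue,.177),('mat',(260,243,306,290),cork,.005)]:
    c,st,zz=disc(s,P,b,f); print(nm,c,st,zz,ray(s,*c,z or zz).round(4))
k=3.75;pk=lambda u,v,z:ray(s,170+u/k,160+v/k,z)
print('screws',[pk(u,v,.024).round(4).tolist() for u,v in[(95,60),(219,50),(100,183),(229,175)]])
print('pan',pk(188,430,.032).round(4),'baldepth')
print('balcorners',[pk(u,v,.02).round(3).tolist() for u,v in[(118,338),(273,350),(252,549),(100,538)]])
print('stircorners',[pk(u,v,.028).round(3).tolist() for u,v in[(365,63),(512,78),(497,255),(347,240)]])
print('foot',pk(183,436,.038).round(4))
# side checks
side=t['img'][:,:,::-1].copy(); 
cv2.imwrite('pics/sidecrop.png',cv2.resize(side[140:300,160:330],(800,753),interpolation=cv2.INTER_CUBIC)[:600])
E
```

```text
cup [217.93333333 276.2       ] [11 11 90] 0.05669950528726697 [0.4015 0.3383 0.0567]
beaker [200. 190.] [1 1 1] 0.04502859327557526 [0.617  0.3813 0.045 ]
cap [289.89714286 186.05714286] [ 21  21 350] 0.1768344353246669 [0.5997 0.1677 0.177 ]
mat [283.36347826 266.0973913 ] [  38   39 1150] 0.005148144175804402 [0.4229 0.1738 0.005 ]
screws [[0.6573, 0.3948, 0.024], [0.6627, 0.3097, 0.024], [0.5721, 0.3919, 0.024], [0.5759, 0.3042, 0.024]]
pan [0.405 0.334 0.032] baldepth
balcorners [[0.467, 0.381, 0.02], [0.457, 0.277, 0.02], [0.326, 0.293, 0.02], [0.336, 0.394, 0.02]]
stircorners [[0.651, 0.21, 0.028], [0.639, 0.109, 0.028], [0.517, 0.124, 0.028], [0.529, 0.225, 0.028]]
foot [0.4012 0.337  0.038 ]
```

Request:
{"op": "move_arm", "data": {"rows": [[0,0,-12.8,0,0,-220,0],[0,0,-12.8,0,0,-220,0],[0,0,-12.8,0,0,-220,0],[0,0,-12.8,0,0,-220,0],[0,0,-12.8,0,0,-220,0],[0,0,-12.8,0,0,-220,0],[0,0,-12.8,0,0,-220,0]], "squeeze": 30}}

```text
t: 0.83
tcp_pos: [0.1385, 0.6108, 0.4821]
tool_rot: [-0.0, 1.0, 0.005, 0.002]
force: [-0.3, 0.2, -0.4]
finger_gap: 0.995
gripper_force: 0.0
```

Request:
{"op": "move_arm", "data": {"rows": [[0,0,0,-263,-272,0,0],[0,0,0,-263,-272,0,0],[0,0,0,-263,-272,0,0],[0,0,0,-263,-272,0,0],[0,0,0,-263,-272,0,0],[0,0,0,-263,-272,0,0],[0,0,0,-263,-272,0,0],[0,0,0,-263,-272,0,0],[0,0,0,-263,-272,0,0],[0,0,0,-263,-272,0,0],[0,0,0,-263,-272,0,0],[0,0,0,-263,-272,0,0]]}}

```text
t: 1.83
tcp_pos: [0.4007, 0.3375, 0.4749]
tool_rot: [0.0, 1.0, -0.0, -0.002]
force: [-0.2, -0.3, -0.9]
finger_gap: 1.002
gripper_force: 0.0
```

Request:
{"op": "move_arm", "data": {"rows": [[0,0,0,0,0,405,0],[0,0,0,0,0,405,0],[0,0,0,0,0,405,0],[0,0,0,0,0,405,0],[0,0,0,0,0,405,0],[0,0,0,0,0,405,0],[0,0,0,0,0,405,0],[0,0,0,0,0,405,0],[0,0,0,0,0,405,0],[0,0,0,0,0,405,0],[0,0,0,0,0,405,0],[0,0,0,0,0,405,0]]}}

```text
t: 2.83
tcp_pos: [0.399, 0.3383, 0.07]
tool_rot: [-0.001, 1.0, -0.001, -0.002]
force: [0.3, -0.1, 1.3]
finger_gap: 0.998
gripper_force: 0.0
```

```bash
python3 - <<'E'
from h import *
s=snap('top');t=snap('side')
a=cv2.resize(s['img'][190:330,150:290,::-1],(400,400),interpolation=2);b=cv2.resize(t['img'][170:310,150:290,::-1],(400,400),interpolation=2)
cv2.imwrite('pics/g1.png',np.hstack([a,b])); print(readout.sense()['tcp_pos'])
E
```

```text
[0.40154108 0.33909433 0.07282413]
```

View pics/g1.png

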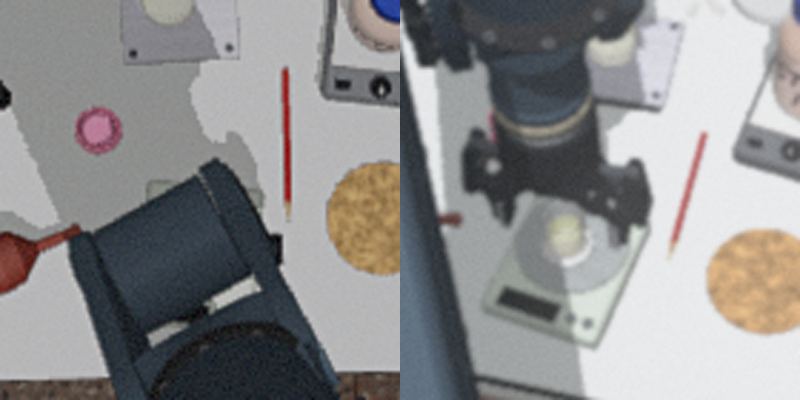

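The side view shows the cup at (568,238), between the finger tips at about (503,215) and (628,240). I'll close on it.

Request:
{"op": "move_arm", "data": {"rows": [[0,0,0,0,0,0,0.3],[0,0,0,0,0,0,0.5],[0,0,0,0,0,0,0.7],[0,0,0,0,0,0,0.8],[0,0,0,0,0,0,0.8],[0,0,0,0,0,0,0.8],[0,0,0,0,0,0,0.8],[0,0,0,0,0,0,0.8],[0,0,0,0,0,0,0.8],[0,0,0,0,0,0,0.8]], "squeeze": 25}}

```text
t: 3.77
tcp_pos: [0.4017, 0.3378, 0.0724]
tool_rot: [-0.0, 1.0, 0.0, 0.001]
force: [-0.3, -1.1, 7.7]
finger_gap: 0.343
gripper_force: 24.4
```

Request:
{"op": "move_arm", "data": {"rows": [[0,0,0,0,0,-20,0.8],[0,0,0,0,0,-50,0.8],[0,0,0,0,0,-80,0.8],[0,0,0,-4,-30,-80,0.8],[0,0,0,-8,-60,-80,0.8],[0,0,0,-12,-90,-80,0.8],[0,0,0,-16,-120,-80,0.8],[0,0,0,-20,-150,-80,0.8],[0,0,0,-22,-164,-80,0.8],[0,0,0,-22,-164,-50,0.8],[0,0,0,-22,-164,-25,0.8],[0,0,0,-22,-164,-10,0.8]]}}

```text
t: 4.77
tcp_pos: [0.4229, 0.1729, 0.08]
tool_rot: [0.001, 1.0, -0.0, -0.001]
force: [-0.4, 0.6, -0.7]
finger_gap: 0.339
gripper_force: 25.2
```

```bash
python3 - <<'E'
from h import *
s=snap('top');t=snap('side')
r=readout.sense();print(r['tcp_pos'],r['force'],r['finger_gap'])
a=cv2.resize(s['img'][190:330,180:320,::-1],(400,400),interpolation=2);b=cv2.resize(t['img'][170:310,190:330,::-1],(400,400),interpolation=2)
cv2.imwrite('pics/g2.png',np.hstack([a,b]))
E
```

```text
[0.42193242 0.1730984  0.07955557] [-0.12704606 -0.69120637  0.21952485] 0.34240047649181543
```

View pics/g2.png

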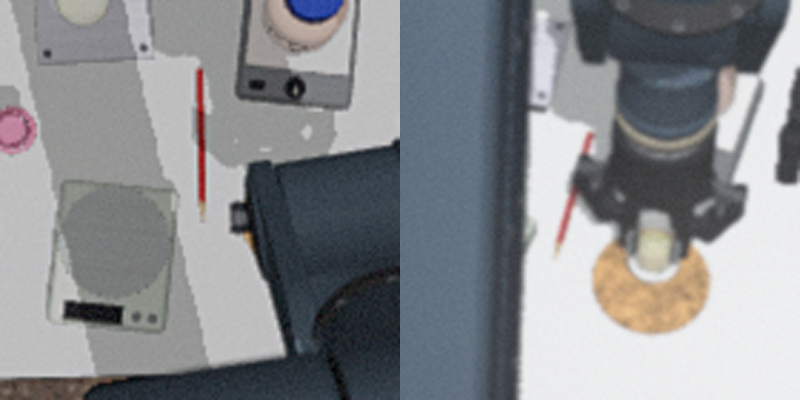

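The cup hangs upright over the mat, at (655,250) in the side crop. I'll lower it.

Request:
{"op": "move_arm", "data": {"rows": [[0,0,0,0,0,20,0.8],[0,0,0,0,0,30,0.8],[0,0,0,0,0,34,0.8],[0,0,0,0,0,35,0.8],[0,0,0,0,0,35,0.8],[0,0,0,0,0,35,0.8]]}}

```text
t: 5.37
tcp_pos: [0.4238, 0.1739, 0.0471]
tool_rot: [-0.0, 1.0, 0.0, 0.001]
force: [-0.7, 0.0, -0.2]
finger_gap: 0.341
gripper_force: 25.2
```

Request:
{"op": "move_arm", "data": {"rows": [[0,0,0,0,0,1,0.8],[0,0,0,0,0,2,0.8],[0,0,0,0,0,2,0.8],[0,0,0,0,0,2,0.55],[0,0,0,0,0,2,0.5],[0,0,0,0,0,2,0.3],[0,0,0,0,0,2,0.0],[0,0,0,0,0,2,0.0],[0,0,0,0,0,2,0.0],[0,0,0,0,0,-30,0.0],[0,0,0,0,0,-70,0.0],[0,0,0,0,0,-110,0.0]]}}

```text
t: 6.37
tcp_pos: [0.4222, 0.1735, 0.1563]
tool_rot: [-0.0, 1.0, -0.0, -0.002]
force: [0.6, -0.5, 0.1]
finger_gap: 1.003
gripper_force: 0.0
```

```bash
python3 - <<'E'
from h import *
print(readout.sense()['q'].round(3))
s=snap('top');P=cloud(s)
# scope profile near stirrer
for x in(.45,.5,.55,.6,.65,.7):
    m=(abs(P[...,0]-x)<.02)&(P[...,1]<.16)&(P[...,1]>.0)&(P[...,2]>.05); q=P[m]
    if len(q): print(x,'y max',q[:,1].max().round(3),[ (z,q[q[:,2]>z][:,1].max().round(3)) for z in(.1,.15,.19) if (q[:,2]>z).any()])
E
```

```text
[ 0.144  0.476  1.94   0.     0.73  -1.427]
0.45 y max 0.16 [(0.1, np.float64(0.16)), (0.15, np.float64(0.16)), (0.19, np.float64(0.16))]
0.5 y max 0.093 [(0.1, np.float64(0.093)), (0.15, np.float64(0.09)), (0.19, np.float64(0.076))]
0.55 y max 0.159 [(0.1, np.float64(0.159)), (0.15, np.float64(0.089)), (0.19, np.float64(0.073))]
0.6 y max 0.159 [(0.1, np.float64(0.159)), (0.15, np.float64(0.159)), (0.19, np.float64(0.073))]
0.65 y max 0.074 [(0.1, np.float64(0.074)), (0.15, np.float64(0.074)), (0.19, np.float64(0.074))]
0.7 y max 0.101 [(0.1, np.float64(0.101)), (0.15, np.float64(0.101)), (0.19, np.float64(0.101))]
```

```bash
python3 - <<'E'
from h import *
s=snap('top');t=snap('side');P=cloud(s)
cv2.imwrite('pics/g3.png',np.hstack([cv2.resize(s['img'][130:,100:400,::-1],(400,339)),cv2.resize(t['img'][130:,100:400,::-1],(400,339))]))
P0=np.load('top0.npz')['P']; m=(P[...,2]-P0[...,2]>.05)&(P[...,2]>.12); q=P[m]
for z in np.arange(.15,1.0,.05):
    k=q[(q[:,2]>=z)&(q[:,2]<z+.05)]
    if len(k)>5: print(round(z,2),len(k),k[:,:2].min(0).round(2),k[:,:2].max(0).round(2))
E
```

```text
0.2 53 [0.41 0.22] [0.44 0.25]
0.25 81 [0.41 0.23] [0.44 0.24]
0.4 277 [0.35 0.12] [0.47 0.24]
0.45 2982 [0.31 0.12] [0.47 0.24]
0.5 1009 [0.29 0.11] [0.43 0.23]
0.55 2317 [0.3  0.11] [0.38 0.22]
0.6 1164 [0.28 0.11] [0.34 0.21]
0.65 2119 [0.28 0.1 ] [0.33 0.21]
0.7 1778 [0.29 0.11] [0.31 0.2 ]
0.75 80 [0.3  0.12] [0.3  0.15]
```

View pics/g3.png

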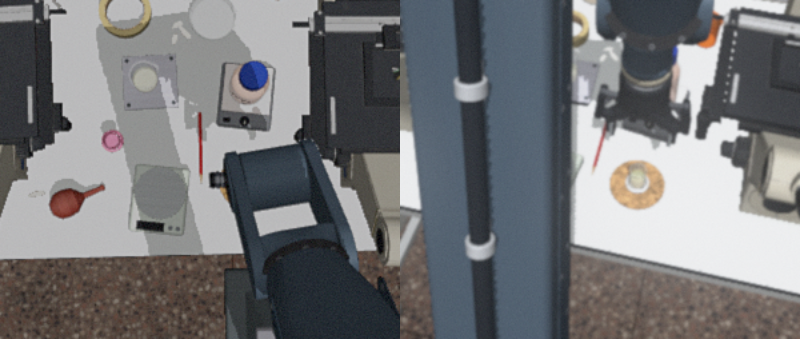

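The side view shows the cup standing in the middle of the mat, at about (636,180), and the balance is empty. Next is the bottle. I'll turn the gripper 90° to stay clear of the right microscope.

Request:
{"op": "move_arm", "data": {"rows": [[0,0,7,0,0,-40,0],[0,0,14,0,0,-80,0],[0,0,21,0,0,-120,0],[0,0,28,0,0,-144,0],[0,0,35,-20,0,-144,0],[0,0,42,-45,-1,-144,0],[0,0,49,-70,-2,-144,0],[0,0,56,-95,-3,-144,0],[0,0,63,-120,-4,-144,0],[0,0,70,-145,-5,-144,0],[0,0,77,-165,-6,-144,0],[0,0,84,-177,-6,-144,0]]}}

```text
t: 7.52
tcp_pos: [0.602, 0.1672, 0.2977]
tool_rot: [0.671, 0.741, -0.001, -0.001]
force: [-0.7, 0.6, -0.4]
finger_gap: 1.004
gripper_force: 0.0
```

Request:
{"op": "move_arm", "data": {"rows": [[0,0,6,0,0,0,0],[0,0,6,0,0,0,0],[0,0,6,0,0,0,0],[0,0,6,0,0,0,0]]}}

```text
t: 7.85
tcp_pos: [0.5994, 0.1678, 0.299]
tool_rot: [0.706, 0.708, -0.001, -0.001]
force: [-0.1, -0.0, 0.4]
finger_gap: 1.0
gripper_force: 0.0
```

```bash
python3 - <<'E'
from meas import *
r=readout.sense();print(r['tcp_pos'],r['tool_rot'].round(4),r['q'].round(3),r['force'].round(1))
s=snap('top')
im=s['img'][245:310,190:250,::-1]; cv2.imwrite('pics/bal.png',cv2.resize(im,(554,600),interpolation=cv2.INTER_CUBIC))
E
```

```text
[0.59943943 0.167808   0.298996  ] [ 0.706   0.7082 -0.0011 -0.0009] [ 0.094  0.482  1.388 -0.     1.274  0.091] [-0.1 -0.   0.4]
```

View pics/bal.png

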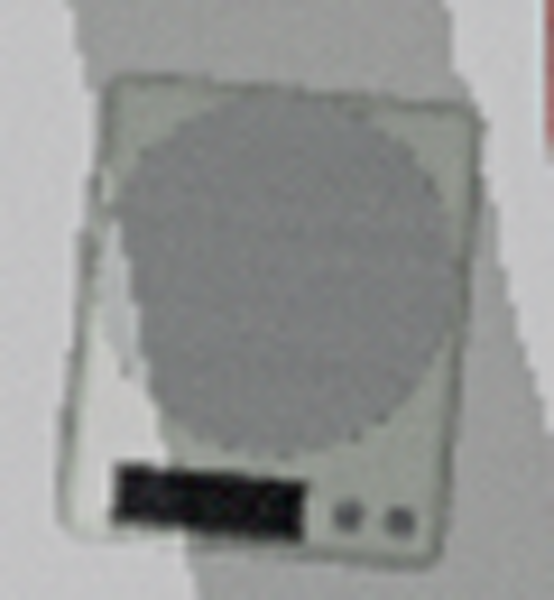

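The pan centre is at crop (280,276), which gives about (0.4045, 0.334). I'll go down and grasp the bottle cap.

Request:
{"op": "move_arm", "data": {"rows": [[0,0,0,0,0,40,0],[0,0,0,0,0,80,0],[0,0,0,0,0,110,0],[0,0,0,0,0,130,0],[0,0,0,0,0,130,0],[0,0,0,0,0,130,0.2],[0,0,0,0,0,130,0.4],[0,0,0,0,0,130,0.6],[0,0,0,0,0,130,0.6],[0,0,0,0,0,130,0.6],[0,0,0,0,0,130,0.6],[0,0,0,0,0,130,0.6]], "squeeze": 50}}

```text
t: 8.9
tcp_pos: [0.6015, 0.168, 0.1728]
tool_rot: [0.707, 0.707, 0.002, 0.001]
force: [-0.8, -0.3, 6.4]
finger_gap: 0.567
gripper_force: 52.5
```

Request:
{"op": "move_arm", "data": {"rows": [[0,0,0,0,0,-10,0.6],[0,0,0,0,0,-30,0.6],[0,0,0,0,0,-55,0.6],[0,0,0,0,0,-75,0.6],[0,0,0,10,-10,-75,0.6],[0,0,0,30,-33,-75,0.6],[0,0,0,55,-63,-75,0.6],[0,0,0,80,-93,-75,0.6],[0,0,0,105,-123,-75,0.6],[0,0,0,130,-153,-75,0.6],[0,0,0,152,-180,-75,0.6],[0,0,0,166,-195,-75,0.6]]}}

```text
t: 9.9
tcp_pos: [0.3991, 0.3349, 0.244]
tool_rot: [0.706, 0.708, -0.003, -0.002]
force: [0.1, -0.9, -3.3]
finger_gap: 0.569
gripper_force: 52.9
```

Request:
{"op": "move_arm", "data": {"rows": [[0,0,0,0,0,0,0.6],[0,0,0,0,0,0,0.6],[0,0,0,0,0,20,0.6],[0,0,0,0,0,40,0.6],[0,0,0,0,0,55,0.6],[0,0,0,0,0,65,0.6],[0,0,0,0,0,70,0.6],[0,0,0,0,0,70,0.6],[0,0,0,0,0,70,0.6]]}}

```text
t: 10.65
tcp_pos: [0.4058, 0.3336, 0.1754]
tool_rot: [0.707, 0.707, 0.0, 0.0]
force: [-0.8, 1.1, -3.8]
finger_gap: 0.57
gripper_force: 53.0
```

```bash
python3 - <<'E'
from meas import *
r=readout.sense();print(r['tcp_pos'],r['tool_rot'].round(4),r['force'].round(1),r['finger_gap'])
t=snap('side');s=snap('top')
b=t['img'][130:290,160:320,::-1];a=s['img'][160:320,180:340,::-1]
cv2.imwrite('pics/g4.png',np.hstack([cv2.resize(a,(400,400),interpolation=2),cv2.resize(b,(400,400),interpolation=2)]))
E
```

```text
[0.40579675 0.33358733 0.17542211] [7.071e-01 7.071e-01 2.000e-04 1.000e-04] [-0.8  1.1 -3.8] 0.5701461286805998
```

View pics/g4.png

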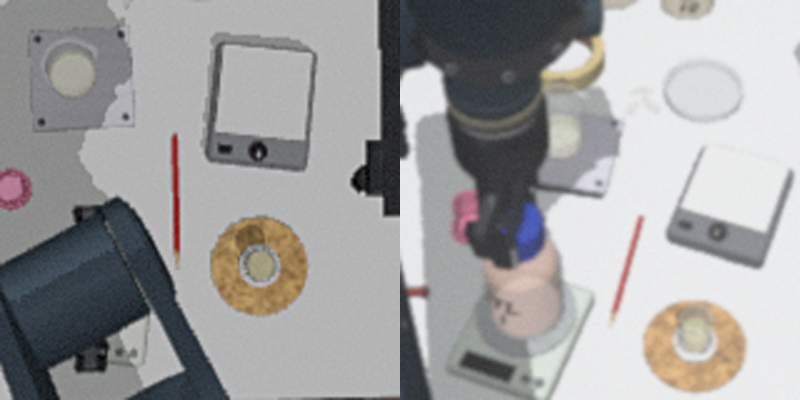

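The bottle hangs just above the pan, at (525,300) in the side crop. The cup stands in the middle of the mat and the stirrer plate is empty. I'll lower and release.

Request:
{"op": "move_arm", "data": {"rows": [[0,0,0,0,0,3,0.6],[0,0,0,0,0,6,0.6],[0,0,0,0,0,8,0.6],[0,0,0,0,0,8,0.6],[0,0,0,0,0,8,0.6]]}}

```text
t: 11.17
tcp_pos: [0.4055, 0.3341, 0.1689]
tool_rot: [0.707, 0.707, 0.001, 0.0]
force: [-1.5, -1.2, 6.7]
finger_gap: 0.569
gripper_force: 53.9
```

```bash
python3 - <<'E'
from meas import *
s=snap('top');P=cloud(s)
im=s['img'].astype(int)
m=((im.min(-1)>195)).astype(np.uint8); w=np.zeros_like(m); w[174:222,262:308]=m[174:222,262:308]
# plate region enclosed by grey housing: flood comp containing (284,197)
n,l,st,c=cv2.connectedComponentsWithStats(w,connectivity=4); i=l[197,284]; print(st[i],c[i])
cn=max(cv2.findContours((l==i).astype(np.uint8),0,2)[0],key=cv2.contourArea); r=cv2.minAreaRect(cn); print(r)
print('stir',ray(s,*c[i],.036).round(4),ray(s,*r[0],.036).round(4))
print('pick',ray(s,284.6,196.8,.036).round(4),'cup',ray(s,180+261/2.5,160+264/2.5,.011).round(4))
cream=lambda i:(i[...,0]-i[...,2]>12)
c,st,z=disc(s,P,(188,170,225,205),cream);print('beaker',c,st,z,ray(s,*c,.045).round(4)); 
k=2.5
print('screws',np.mean([ray(s,180+u/k,160+v/k,.024) for u,v in[(40,37),(121,32),(42,123),(125,116)]],0).round(4))
t=snap('side');Q=cloud(t)
c,st,z=disc(t,Q,(205,165,240,200),cream);print('beaker side',c,st,z,ray(t,*c,.045).round(4))
print('bk proj',proj(s,[.6,.36,.095]),proj(t,[.6,.36,.095]))
E
```

```text
[     0      0    512    384 196608] [255.5 191.5]
((255.5, 191.5), (383.0, 511.0), 90.0)
stir [0.6119 0.2413 0.036 ] [0.6119 0.2413 0.036 ]
pick [0.5969 0.1676 0.036 ] cup [0.424  0.1716 0.011 ]
beaker [208.66666667 186.33333333] [2 2 3] 0.04481921292463432 [0.626  0.3594 0.045 ]
screws [0.6181 0.3503 0.024 ]
beaker side [223.19230769 165.42307692] [15  2 26] 0.08875876800091492 [0.6775 0.3766 0.045 ]
bk proj [207.1454344  193.33543628] [220.18767149 174.97108481]
```

Request:
{"op": "move_arm", "data": {"rows": [[0,0,0,0,0,0,0.4],[0,0,0,0,0,0,0.3],[0,0,0,0,0,0,0.15],[0,0,0,0,0,0,0.0],[0,0,0,0,0,0,0.0],[0,0,0,0,0,0,0.0],[0,0,0,0,0,-20,0.0],[0,0,0,0,0,-50,0.0],[0,0,0,0,0,-90,0.0],[0,0,0,0,0,-130,0.0],[0,0,0,0,0,-130,0.0]]}}

```text
t: 12.18
tcp_pos: [0.4092, 0.3359, 0.305]
tool_rot: [0.707, 0.707, 0.008, 0.002]
force: [0.9, 0.7, 1.0]
finger_gap: 0.997
gripper_force: 0.0
```

```bash
python3 - <<'E'
from meas import *
t=snap('side');s=snap('top')
b=t['img'][130:290,160:320,::-1];a=s['img'][165:215,185:235,::-1]
cv2.imwrite('pics/g5.png',np.hstack([cv2.resize(a,(400,400),interpolation=2),cv2.resize(b,(400,400),interpolation=2)]))
for z in(.045,.05):print(ray(s,208.9,189.5,z).round(4))
r=readout.sense();print(r['tcp_pos'],r['force'].round(1))
blue=lambda i:(i[...,2]-i[...,0]>60)
P=cloud(t); c,st,z=disc(t,P,(185,180,260,270),blue);print('cap side',c,st,ray(t,*c,.165).round(4))
E
```

```text
[0.6178 0.3589 0.045 ]
[0.617  0.3586 0.05  ]
[0.40606652 0.33414739 0.29918619] [ 0.  -0.2  0.2]
cap side [206.95719844 221.50972763] [ 21  19 257] [0.4071 0.3301 0.165 ]
```

View pics/g5.png

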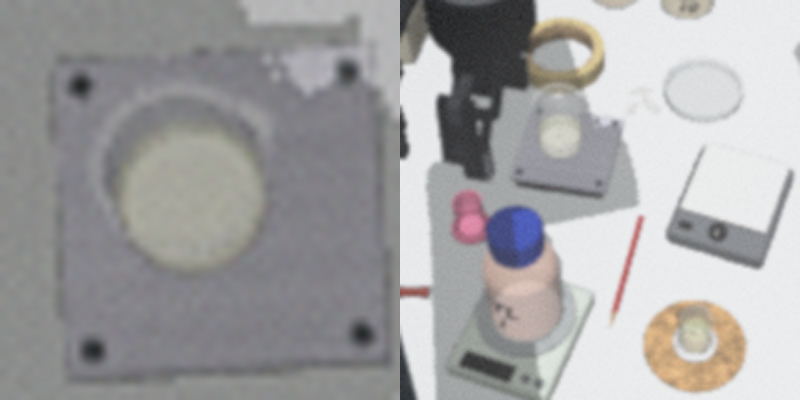

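The bottle stands upright on the pan. In the top crop the beaker's liquid disc is at (191,197) and its rim centre at about (181,172). Both give (0.617, 0.359). I'll move over it, then down.

Request:
{"op": "move_arm", "data": {"rows": [[0,0,0,3,30,0,0],[0,0,0,8,65,0,0],[0,0,0,12,100,0,0],[0,0,0,16,135,0,0],[0,0,0,20,170,0,0],[0,0,0,24,198,0,0],[0,0,0,25,212,0,0],[0,0,0,25,212,0,0],[0,0,0,25,212,40,0],[0,0,0,25,212,75,0],[0,0,0,25,212,100,0],[0,0,0,25,212,110,0]]}}

```text
t: 13.28
tcp_pos: [0.6124, 0.3573, 0.1804]
tool_rot: [0.707, 0.707, -0.006, -0.003]
force: [-0.1, -1.1, -0.2]
finger_gap: 1.0
gripper_force: 0.0
```

Request:
{"op": "move_arm", "data": {"rows": [[0,0,0,0,0,30,0],[0,0,0,0,0,60,0],[0,0,0,0,0,90,0],[0,0,0,0,0,110,0],[0,0,0,0,0,117,0],[0,0,0,0,0,117,0],[0,0,0,0,0,117,0]]}}

```text
t: 13.87
tcp_pos: [0.6174, 0.3591, 0.071]
tool_rot: [0.707, 0.707, 0.0, 0.0]
force: [1.5, 0.1, -0.3]
finger_gap: 1.008
gripper_force: 0.0
```

```bash
python3 - <<'E'
from meas import *
r=readout.sense();print(r['tcp_pos'],r['tool_rot'].round(4),r['force'].round(1),r['finger_gap'])
t=snap('side');s=snap('top')
b=t['img'][100:260,150:310,::-1];a=s['img'][150:310,160:320,::-1]
cv2.imwrite('pics/g6.png',np.hstack([cv2.resize(a,(400,400),interpolation=2),cv2.resize(b,(400,400),interpolation=2)]))
E
```

```text
[0.61742746 0.35911264 0.07100195] [7.068e-01 7.074e-01 3.000e-04 1.000e-04] [ 1.5  0.1 -0.3] 1.007552317917774
```

View pics/g6.png

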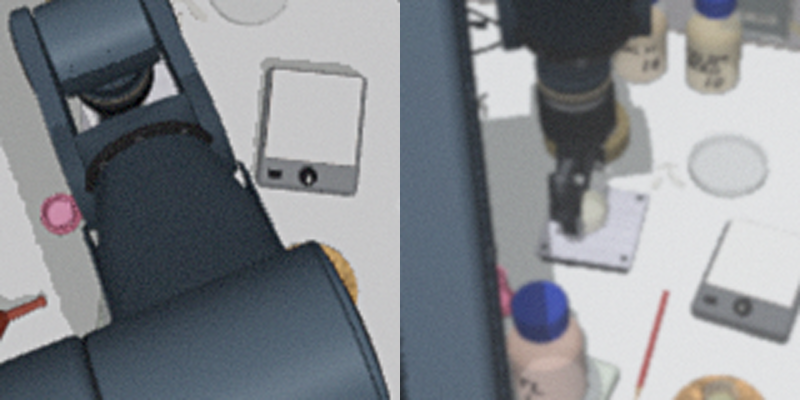

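In the side crop the front finger (570,205) stands before the beaker (592,208), which is still upright on the warmer. I'll close.

Request:
{"op": "move_arm", "data": {"rows": [[0,0,0,0,0,0,0.2],[0,0,0,0,0,0,0.35],[0,0,0,0,0,0,0.45],[0,0,0,0,0,0,0.6],[0,0,0,0,0,0,0.6],[0,0,0,0,0,0,0.6],[0,0,0,0,0,0,0.6],[0,0,0,0,0,0,0.6]], "squeeze": 30}}

```text
t: 14.63
tcp_pos: [0.618, 0.3591, 0.0716]
tool_rot: [0.707, 0.707, 0.001, 0.0]
force: [-0.4, 0.1, 6.1]
finger_gap: 0.553
gripper_force: 31.1
```

Request:
{"op": "move_arm", "data": {"rows": [[0,0,0,0,0,-10,0.6],[0,0,0,0,0,-35,0.6],[0,0,0,0,0,-60,0.6],[0,0,0,-15,-2,-70,0.6],[0,0,0,-40,-4,-70,0.6],[0,0,0,-70,-7,-70,0.6],[0,0,0,-100,-10,-70,0.6],[0,0,0,-130,-13,-70,0.6],[0,0,0,-160,-16,-70,0.6],[0,0,0,-182,-19,-70,0.6],[0,0,0,-192,-20,-70,0.6],[0,0,0,-192,-20,-70,0.6]]}}

```text
t: 15.63
tcp_pos: [0.5965, 0.164, 0.14]
tool_rot: [0.708, 0.706, -0.001, -0.0]
force: [0.3, -0.7, -0.7]
finger_gap: 0.552
gripper_force: 31.0
```

Request:
{"op": "move_arm", "data": {"rows": [[0,0,0,0,0,10,0.6],[0,0,0,0,0,28,0.6],[0,0,0,0,0,42,0.6],[0,0,0,0,0,50,0.6],[0,0,0,0,0,52,0.6],[0,0,0,0,0,52,0.6],[0,0,0,0,0,52,0.6]]}}

```text
t: 16.22
tcp_pos: [0.5976, 0.1676, 0.0884]
tool_rot: [0.707, 0.708, 0.0, 0.0]
force: [0.1, -0.6, -0.9]
finger_gap: 0.551
gripper_force: 31.1
```

```bash
python3 - <<'E'
from meas import *
r=readout.sense();print(r['tcp_pos'],r['tool_rot'].round(4),r['force'].round(1),r['finger_gap'])
t=snap('side');s=snap('top')
b=t['img'][110:270,190:350,::-1];a=s['img'][150:310,180:340,::-1]
cv2.imwrite('pics/g7.png',np.hstack([cv2.resize(a,(400,400),interpolation=2),cv2.resize(b,(400,400),interpolation=2)]))
E
```

```text
[0.59764647 0.16760761 0.08841118] [7.065e-01 7.077e-01 3.000e-04 2.000e-04] [ 0.1 -0.6 -0.9] 0.5505929760533594
```

View pics/g7.png

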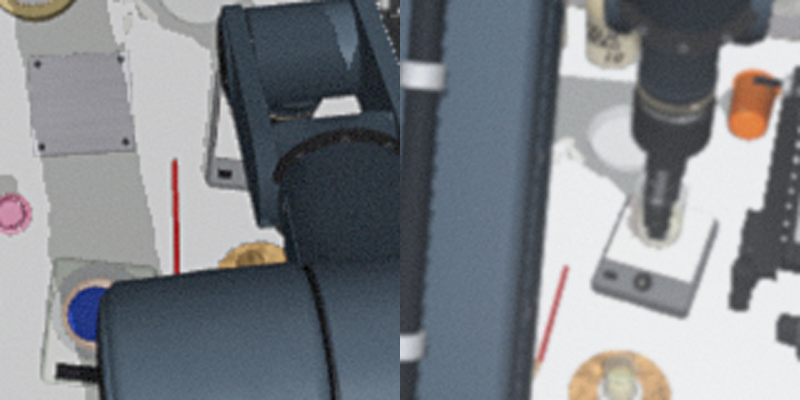

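The beaker hangs over the plate middle, at (658,215) in the side crop. I'll lower it.

Request:
{"op": "move_arm", "data": {"rows": [[0,0,0,0,0,3,0.6],[0,0,0,0,0,5,0.6],[0,0,0,0,0,5,0.6],[0,0,0,0,0,5,0.6]]}}

```text
t: 16.65
tcp_pos: [0.5977, 0.1668, 0.0836]
tool_rot: [0.707, 0.707, 0.0, 0.0]
force: [0.6, 0.3, 0.8]
finger_gap: 0.554
gripper_force: 31.1
```

Request:
{"op": "move_arm", "data": {"rows": [[0,0,0,0,0,1,0.6],[0,0,0,0,0,1,0.6],[0,0,0,0,0,1,0.4],[0,0,0,0,0,1,0.3],[0,0,0,0,0,1,0.15],[0,0,0,0,0,1,0.0],[0,0,0,0,0,1,0.0],[0,0,0,0,0,1,0.0],[0,0,0,0,0,-30,0.0],[0,0,0,0,0,-70,0.0],[0,0,0,0,0,-110,0.0],[0,0,0,0,0,-130,0.0]]}}

```text
t: 17.65
tcp_pos: [0.5994, 0.1671, 0.2179]
tool_rot: [0.707, 0.707, 0.003, 0.002]
force: [0.6, -0.2, 1.0]
finger_gap: 0.999
gripper_force: 0.0
```

Request:
{"op": "move_arm", "data": {"rows": [[0,0,0,1,-30,0,0],[0,0,0,2,-65,0,0],[0,0,0,4,-100,0,0],[0,0,0,5,-135,0,0],[0,0,0,6,-163,0,0],[0,0,0,7,-175,0,0],[0,0,0,7,-175,0,0],[0,0,0,7,-175,0,0],[0,0,0,7,-175,40,0],[0,0,0,7,-175,70,0],[0,0,0,7,-175,80,0],[0,0,0,7,-175,80,0]]}}

```text
t: 18.65
tcp_pos: [0.4238, 0.1734, 0.1308]
tool_rot: [0.707, 0.707, -0.001, -0.001]
force: [-0.3, -0.4, 0.1]
finger_gap: 1.001
gripper_force: 0.0
```

```bash
python3 - <<'E'
from meas import *
for i in range(3): snap('top')
r=readout.sense();print(r['tcp_pos'],r['tool_rot'].round(4))
t=snap('side');s=snap('top')
b=t['img'][130:290,190:350,::-1];a=s['img'][150:310,180:340,::-1]
cv2.imwrite('pics/g8.png',np.hstack([cv2.resize(a,(400,400),interpolation=2),cv2.resize(b,(400,400),interpolation=2)]))
E
```

```text
[0.42467705 0.17377329 0.13361674] [0.7071 0.7071 0.0011 0.0008]
```

View pics/g8.png

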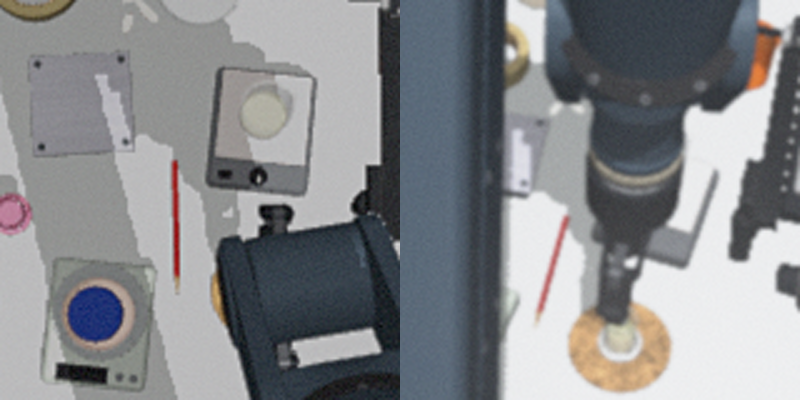

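The beaker stands on the stirrer at (265,115), the bottle on the balance, and the gripper is over the cup. I'll go down and grasp it.

Request:
{"op": "move_arm", "data": {"rows": [[0,0,0,0,0,35,0],[0,0,0,0,0,65,0],[0,0,0,0,0,82,0],[0,0,0,0,0,87,0],[0,0,0,0,0,87,0],[0,0,0,0,0,87,0.3],[0,0,0,0,0,87,0.5],[0,0,0,0,0,87,0.65],[0,0,0,0,0,87,0.8],[0,0,0,0,0,87,0.8],[0,0,0,0,0,87,0.8],[0,0,0,0,0,87,0.8]], "squeeze": 25}}

```text
t: 19.9
tcp_pos: [0.4229, 0.1738, 0.0473]
tool_rot: [0.707, 0.707, 0.001, 0.001]
force: [0.3, 0.1, 6.9]
finger_gap: 0.339
gripper_force: 24.4
```

Request:
{"op": "move_arm", "data": {"rows": [[0,0,0,0,0,0,0.8],[0,0,0,0,0,0,0.8],[0,0,0,0,0,0,0.8]]}}

```text
t: 20.15
tcp_pos: [0.4229, 0.1738, 0.0473]
tool_rot: [0.707, 0.707, 0.001, 0.001]
force: [-1.3, -0.3, 6.5]
finger_gap: 0.345
gripper_force: 24.4
```

Request:
{"op": "move_arm", "data": {"rows": [[0,0,0,0,0,-10,0.8],[0,0,0,0,0,-40,0.8],[0,0,0,0,0,-80,0.8],[0,0,0,0,0,-110,0.8],[0,0,0,15,17,-120,0.8],[0,0,0,40,44,-120,0.8],[0,0,0,66,73,-120,0.8],[0,0,0,92,102,-120,0.8],[0,0,0,118,131,-120,0.8],[0,0,0,144,160,-120,0.8],[0,0,0,166,184,-120,0.8],[0,0,0,176,194,-120,0.8]]}}

```text
t: 21.15
tcp_pos: [0.6192, 0.3527, 0.1673]
tool_rot: [0.707, 0.708, 0.002, 0.001]
force: [-0.3, -0.1, -0.9]
finger_gap: 0.339
gripper_force: 25.3
```

Request:
{"op": "move_arm", "data": {"rows": [[0,0,0,0,0,0,0.8],[0,0,0,0,0,20,0.8],[0,0,0,0,0,45,0.8],[0,0,0,0,0,70,0.8],[0,0,0,0,0,88,0.8],[0,0,0,0,0,96,0.8],[0,0,0,0,0,98,0.8],[0,0,0,0,0,98,0.8],[0,0,0,0,0,98,0.8]]}}

```text
t: 21.9
tcp_pos: [0.6169, 0.3499, 0.0698]
tool_rot: [0.707, 0.707, 0.001, 0.0]
force: [-0.5, -0.5, -0.6]
finger_gap: 0.339
gripper_force: 25.2
```

```bash
python3 - <<'E'
from meas import *
r=readout.sense();print(r['tcp_pos'],r['tool_rot'].round(4),r['force'].round(1),r['finger_gap'])
t=snap('side')
cv2.imwrite('pics/g9.png',cv2.resize(t['img'][110:270,150:310,::-1],(500,500),interpolation=2))
E
```

```text
[0.61686776 0.34992962 0.0698251 ] [7.069e-01 7.073e-01 1.000e-03 5.000e-04] [-0.5 -0.5 -0.6] 0.33869991584980547
```

View pics/g9.png

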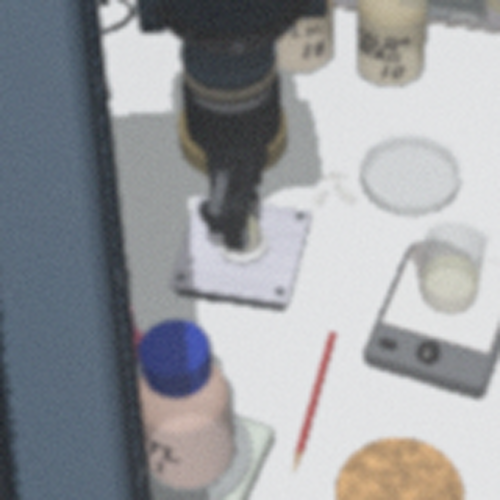

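The cup hangs over the middle of the warming plate at (243,240), and the beaker and bottle stand upright. I'll lower and release.

Request:
{"op": "move_arm", "data": {"rows": [[0,0,0,0,0,2,0.8],[0,0,0,0,0,3,0.8],[0,0,0,0,0,3,0.8],[0,0,0,0,0,3,0.8]]}}

```text
t: 22.28
tcp_pos: [0.6168, 0.3501, 0.0664]
tool_rot: [0.707, 0.707, 0.001, 0.0]
force: [1.1, -0.6, 4.2]
finger_gap: 0.34
gripper_force: 25.6
```

Contact is felt (4 N), so I release and lift away.

Request:
{"op": "move_arm", "data": {"rows": [[0,0,0,0,0,0,0.55],[0,0,0,0,0,0,0.5],[0,0,0,0,0,0,0.3],[0,0,0,0,0,0,0.0],[0,0,0,0,0,0,0.0],[0,0,0,0,0,0,0.0],[0,0,0,0,0,-30,0.0],[0,0,0,0,0,-70,0.0],[0,0,0,0,0,-110,0.0],[0,0,0,0,0,-150,0.0],[0,0,0,0,0,-180,0.0],[0,0,0,0,0,-200,0.0]]}}

```text
t: 23.28
tcp_pos: [0.6175, 0.3504, 0.2702]
tool_rot: [0.707, 0.707, 0.003, 0.001]
force: [0.9, 0.3, 0.6]
finger_gap: 1.002
gripper_force: 0.0
```

Request:
{"op": "move_arm", "data": {"rows": [[0,0,0,-20,-30,0,0],[0,0,0,-40,-60,0,0],[0,0,0,-70,-90,0,0],[0,0,0,-95,-120,0,0],[0,0,0,-120,-150,0,0],[0,0,0,-145,-180,0,0],[0,0,0,-160,-200,0,0],[0,0,0,-160,-200,0,0],[0,0,0,-160,-200,0,0]]}}

```text
t: 24.03
tcp_pos: [0.4155, 0.1892, 0.2657]
tool_rot: [0.707, 0.707, 0.0, 0.0]
force: [1.4, 0.2, 0.8]
finger_gap: 0.998
gripper_force: 0.0
```

```bash
python3 - <<'E'
from meas import *
for i in range(3): snap('side')
r=readout.sense();print(r['t'],r['tcp_pos'],np.abs(r['qd']).max())
t=snap('side');s=snap('top')
b=t['img'][110:290,170:350,::-1];a=s['img'][130:310,180:360,::-1]
cv2.imwrite('pics/g10.png',np.hstack([cv2.resize(a,(400,400),interpolation=2),cv2.resize(b,(400,400),interpolation=2)]))
P=cloud(s);blue=lambda i:(i[...,2]-i[...,0]>60)
c,st,z=disc(s,P,(195,245,245,305),blue);print('cap',c,st,z,ray(s,*c,.173).round(4))
E
```

```text
24.1833 [0.41791384 0.19024201 0.26570931] 0.010046466818024161
cap [217.64912281 275.24269006] [ 21  21 342] 0.17300818520991246 [0.4045 0.3332 0.173 ]
```

View pics/g10.png

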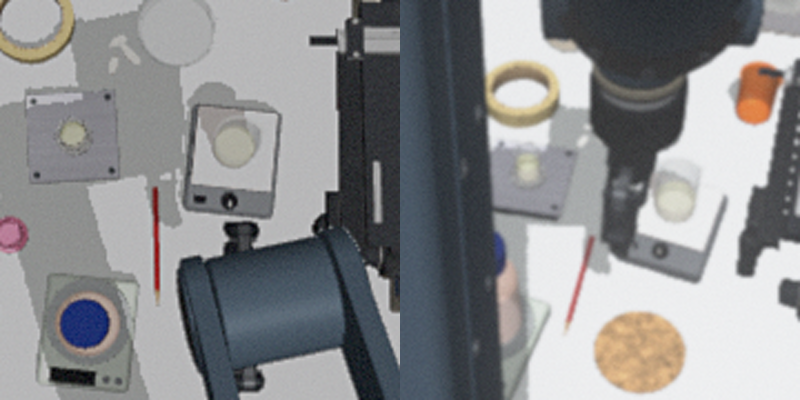

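All three stand centred and upright: the cup at (73,135) on the warmer, the beaker at (234,146) on the stirrer, and the bottle cap at (0.4045, 0.333) over the pan. The petri dish was not touched, so I hand in.

```bash
python3 -c "
from station import order; print(order.sign_off())"
```

```text
the job is handed in; nothing more can be done
None
```

The job is handed in: the bottle is on the balance, the beaker on the stirrer and the cup on the warming plate. The last pictures show all three upright and centred and the petri dish untouched; the sign-off returned no verdict.

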